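# Seat the hub cover and bring the red vial to the front

## Task

Press the carousel's loose blue hub cover down until it sits level and flush all round, then turn the carousel by its black knob until the red-capped vial stands at the yellow pointer. Finish with the knob still gripped between the fingers, holding the turntable still there. Do not push on the glass vials, and leave the other things on the table where they are.

Things in the scene. Friction and masses are not known exactly. Their poses are not given: they have to be found in the camera images.
- carousel: the vial carousel's fixed grey foot, 230 mm across, with a yellow pointer sticking out past the turntable on the foot's own -x side (its front, roughly towards the robot). Origin on the table, on the turning axis; z up. It carries a white turntable, 260 mm across, deck 28 mm above the table, with vials round it and a white hub, 100 mm across and 78 mm high, in the middle
- marked_vial (a point): top of the one vial with a red cap and red label (the others have silver caps and white labels), 83 mm above the table and 100 mm from the axis, turns with the turntable
- turntable (a joint): angle of the turntable on its foot, growing counter-clockwise seen from above; 0 or a full turn (6.283): the red-capped vial stands exactly at the yellow pointer. It turns either way, past a full turn if need be, with light friction (about 1 N at the knob), and stays where it is left
- knob: black round upright knob, 24 mm across, 30 mm tall, on a thin steel post on the turntable, 105 mm from the axis; the turntable is turned by it. Origin: centre of the knob, 116 mm above the table, so it spans 101 to 131 mm, above the vials. Fast on the turntable (does not spin on its post), 90 degrees counter-clockwise (from above) from the red-capped vial
- cover_top (a point): centre of the top face of the loose blue cover disc (84 mm across, 8 mm thick) in the hub's round recess (90 mm across, 8 mm deep). It stands proud and askew on three stiff rubber studs that give way at about 3 N each and stay down: 8 to 15 N pressed down on its middle seats it, level, its top 78 mm above the table, flush with the hub's rim
- vials: the seven glass vials as one piece, fast on the turntable, on a 100 mm radius, each 32 mm across, tops 83 mm above the table; origin on the turning axis, on the deck
- amber_bottle: brown glass bottle with white cap, 44 mm across, 75 mm tall; bystander, origin at the middle of its underside
- spare_vial: small clear vial with green cap, 32 mm across, 55 mm tall; bystander, origin at the middle of its underside
- syringe: plastic syringe lying flat, about 140 mm long, 34 mm wide, 22 mm high; bystander, origin under its middle
- steel_bowl: steel bowl, 120 mm across, 45 mm high; bystander, origin at the middle of its underside
- carton: white carton, 70 x 110 x 85 mm high; bystander, origin at the middle of its underside
- tape_roll: paper tape roll lying flat, 72 mm across, 24 mm high; bystander, origin at the middle of its underside
- saline: clear plastic saline bottle with blue cap, 70 mm across, 160 mm tall; bystander, origin at the middle of its underside
Mind the look-alikes: they are no part of the job. Of the things like the part that bears cover_top, leave any that is grey or turquoise; of the rest the larger one is meant.

How it is judged:
By the outcome, as a careful person would: the job done as asked, in the order asked, and still so for the second after the job is handed in, while the arm keeps its last pose, push and grip.
It also fails if it takes over 61 s, if anything falls off the work surface, if the arm or the gripper's body presses on something with over 40 N, if the wrist force passes 120 N, or if a joint passes its speed limit or range.

## Robot

A 6-joint arm with a two-finger parallel gripper is mounted at the origin on the work surface. World frame = base frame: x ahead of the robot, y to its left, z up, the work surface at z = 0. Lengths are in m, angles in rad, forces in N, time in s.
With the tool pointing down it reaches from about 0.35 to 0.85 m from the base axis. Payload 8.1 kg.
Tool frame: the origin (TCP) lies at the centre of the arm's flange, where the gripper is bolted on; the fingertips stand 173 mm ahead of it and the grasp point (between the pads) lies 155 mm ahead of it; z points along the fingers, y is the direction in which the jaws open and shut (so a half turn about z gives the same grasp; the last joint's range is limited). The gripper opens to 85 mm and grips with 20 to 120 N. Pads are 22 mm wide; open, the fingers measure 114 mm over their backs; the gripper's body (76 mm by 85 mm) begins 54 mm behind the grasp point. The pads swing forward as they close: fully open they stand 13 mm farther back than shut.
Start: joints at [1.256, 0.13, 1.488, -0, 1.523, -0.085], TCP at [0.137, 0.584, 0.405] pointing down, gripper open.
Joint ranges: [-2.96, 2.96], [-0.89, 2.26], [0.02, 2.5], [-1.34, 4.48], [0, 2.73], [-2.66, 2.66]. Speed limits (rad/s): [2.39, 2.39, 2.79, 3.14, 3.14, 3.14].

## Interface

Orientations are given as a unit quaternion [x, y, z, w].
In Python, from cell import robot, optics gives the robot as it stands.
- The arm moves only by the tool servo_tool, never from a script. Its argument "rows" is text: rows parted by semicolons, each of 7 numbers parted by spaces: the shift along the tool's x, y, z in cm, then the turn, a rotation vector about the tool's x, y, z in rad, then the gripper command: -1 is shut, 1 is fully open, values between are in proportion. In form: tx ty tz ax ay az jaw; .... A call has 1 to 5 rows; each row is the pose to reach, as a shift and turn from the pose measured when the call began, along the tool's axes at that moment; what a row does not reach only later rows make up. A row lasts 1/10 s, in which the tool goes at most 50 mm and 8.59 degrees, less where a joint would pass 70% of its speed; a pose out of reach is approached as far as the arm can. A call with a gripper value outside its range is refused whole. The fingers move at their own pace and stop on an object; "grip_force" is the grip in N (left out, the last holds). Time passes only in rows, so rows that repeat a pose let the fingers close. It gives the time, the measured TCP pose, the force and the opening at its end, in the units of the state.
- robot.get_state(): the state, without advancing time (a new reading comes with each control period).
- optics.snapshot(name): name is "scene" or "top"; returns the picture (384x512x3 uint8, red, green, blue); there is no depth.
- optics.get_calibration(name): a dict with "K" (3x3 intrinsics, pixels), "position" and "rotation" of the camera in the world. Camera axes: x right, y up, looking along -z (the intrinsics and any distortion apply to the point x, -y, -z); pixel columns grow to the right and rows downward; lengths in m; the calibration is good to about 2 mm. A picture is of the moment at which its call begins. get_calibration takes no time and is no camera call.
- robot.hand_in(): hands the job in, once; it reports no verdict.
The state is a dict: "clock": time; "qpos": joint angles; "qd": joint speeds; "tau": joint torques, N m; "position": TCP position; "orientation": TCP orientation; "force": force on the tool from outside, world axes, zero at the start; "wrist_torque": the same for the moment, N m; "finger_gap": opening from 0.0 (shut) to 1.0 (fully open).
Only numpy, scipy, OpenCV 4.12 (cv2) and the standard library are available. Lean on these libraries where they do the work, as an engineer would, in place of code of your own. Each camera call takes 0.05 s, during which the arm holds its last target. There are 200 camera calls.

## Working session

There is one attempt and no reset: what is moved stays moved. The work goes in short steps, Python scripts to look and compute and a tool call to move; the robot and the scene stay as the last step left them, time stands still between calls to the robot, and variables do not carry over. Pictures are saved under pics/ and viewed, on a budget of 10 in all, crops included, one or two more only if the job needs it, and the job is handed in when it is done.

Besides the shell and the picture viewer there is one more tool, called after "Request:" as name(argument=value, ...) on one line, values as JSON. servo_tool: Moves the arm, as the interface text tells. Its arguments: {"type":"object","properties":{"rows":{"type":"string"},"grip_force":{"type":"number"}},"required":["rows"]}

```bash
ls; mkdir -p pics; python3 - <<'E'
from cell import robot, optics
import cv2,numpy as np
for n in("scene","top"):
    im=optics.snapshot(n); cv2.imwrite(f"pics/{n}0.png",im[:,:,::-1]); c=optics.get_calibration(n); print(n,{k:np.round(v,4).tolist() if not isinstance(v,str) else v for k,v in c.items()})
a=cv2.imread("pics/scene0.png");b=cv2.imread("pics/top0.png")
print(robot.get_state())
E
```

```text
pics
scene {'K': [[439.3445, 0.0, 253.1606], [0.0, 439.3445, 187.8811], [0.0, 0.0, 1.0]], 'position': [1.2031, -0.2346, 1.0502], 'rotation': [0.2597, 0.1918, 0.5758, 0.7511]}
top {'K': [[469.2914, 0.0, 253.3453], [0.0, 469.2914, 194.4299], [0.0, 0.0, 1.0]], 'position': [0.3436, 0.0048, 1.5096], 'rotation': [0.0256, -0.0444, -0.7041, 0.7083]}
{'clock': 0.1, 'qpos': array([ 1.25560900e+00,  1.31104107e-01,  1.48916798e+00,  2.87853239e-05,
        1.52301138e+00, -8.53946891e-02]), 'qd': array([-2.10877097e-04,  3.15214502e-05, -2.35544201e-03,  2.35165212e-04,
       -1.68316094e-03,  6.40379828e-04]), 'tau': array([ 1.22466241e-03, -5.70951355e+01, -5.01942837e+01, -7.62806872e-05,
        7.93483778e-03,  1.05896779e-04]), 'position': array([0.1365712 , 0.58403917, 0.40373938]), 'orientation': array([ 1.14644348e-01,  9.93406240e-01, -8.25645478e-04, -1.82285680e-04]), 'force': array([-0.8865303 , -0.15190336,  1.27035642]), 'wrist_torque': array([-0.01467227,  0.00447778, -0.0567306 ]), 'finger_gap': 0.9963820378174583}
```

View pics/scene0.png

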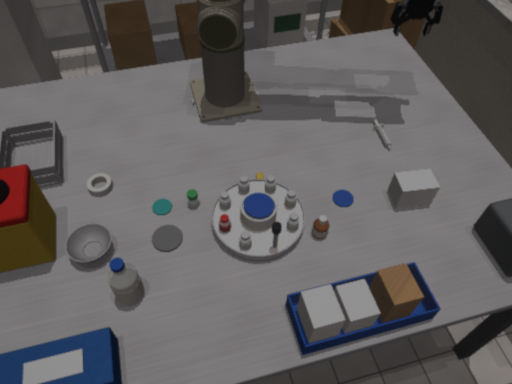

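View pics/top0.png

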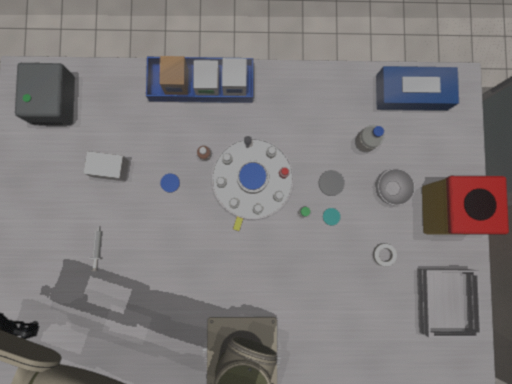

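Candidates for the cover: blue disc in the hub (top view 252,176; larger), loose blue disc on the table (170,183; smaller), turquoise (331,217) and grey (331,183). I choose the one in the hub. Red cap at (284,173), knob at (248,141), pointer at (238,224). Now I'll measure these and check them in one crop.

```bash
cat > h.py <<'E'
import cv2,numpy as np
from cell import robot,optics
from scipy.spatial.transform import Rotation as R
def grab(n): return cv2.cvtColor(optics.snapshot(n),cv2.COLOR_RGB2BGR)
def ray(n,u,v):
    c=optics.get_calibration(n);K=np.array(c["K"]);r=np.array(c["rotation"])
    M=r if r.shape==(3,3) else R.from_quat(r).as_matrix()
    d=M@np.array([(u-K[0,2])/K[0,0],-(v-K[1,2])/K[1,1],-1.]);return np.array(c["position"]),d
def plane(n,u,v,z):
    o,d=ray(n,u,v);return o+d*(z-o[2])/d[2]
def two(a,b):
    (o,d),(p,e)=ray("scene",*a),ray("top",*b)
    s=np.linalg.lstsq(np.c_[d,-e],p-o,rcond=None)[0];x=o+s[0]*d;y=p+s[1]*e
    return (x+y)/2,np.linalg.norm(x-y)
def blobs(im,lo,hi,box,amin=8):
    m=cv2.inRange(cv2.cvtColor(im,cv2.COLOR_BGR2HSV),lo,hi);k=np.zeros_like(m);x0,y0,x1,y1=box;k[y0:y1,x0:x1]=m[y0:y1,x0:x1]
    n,_,s,c=cv2.connectedComponentsWithStats(k);return [(c[i].round(1).tolist(),s[i].tolist()) for i in range(1,n) if s[i,4]>=amin]
E
python3 - <<'E'
from h import *
a=cv2.imread("pics/scene0.png");b=cv2.imread("pics/top0.png")
col={"blue":((105,120,60),(130,255,255)),"red":((0,130,80),(8,255,255)),"red2":((172,130,80),(180,255,255)),"yel":((20,110,100),(35,255,255)),"black":((0,0,0),(180,255,70))}
for n,im,box in(("scene",a,(200,165,365,260)),("top",b,(150,130,310,235))):
    for c,(l,h) in col.items(): print(n,c,blobs(im,l,h,box))
# white turntable outline in top
g=cv2.inRange(cv2.cvtColor(b,cv2.COLOR_BGR2HSV),(0,0,175),(180,40,255))
A=cv2.resize(a[160:265,190:365],None,fx=4.4,fy=4.4,interpolation=2);B=cv2.resize(b[125:240,150:345],None,fx=3,fy=3,interpolation=2)
A=cv2.resize(A,None,fx=.76,fy=.76);w=max(A.shape[1],B.shape[1])
out=np.zeros((A.shape[0]+B.shape[0],w,3),np.uint8);out[:A.shape[0],:A.shape[1]]=A;out[A.shape[0]:,:B.shape[1]]=B
print(out.shape);out=out[:, :800];cv2.imwrite("pics/crop1.png",cv2.resize(out,None,fx=min(1,600/out.shape[0]),fy=min(1,600/out.shape[0])))
E
```

```text
scene blue [([342.5, 197.9], [333, 190, 20, 17, 257]), ([258.5, 205.3], [244, 194, 30, 24, 574])]
scene red [([224.0, 217.9], [221, 215, 7, 7, 43])]
scene red2 []
scene yel [([259.4, 175.5], [256, 173, 7, 6, 37])]
scene black [([275.5, 230.7], [271, 221, 10, 26, 140]), ([317.6, 232.8], [312, 225, 15, 15, 82]), ([224.4, 229.0], [220, 227, 10, 5, 35]), ([258.3, 253.4], [217, 238, 81, 22, 160])]
top blue [([252.1, 175.6], [240, 163, 25, 26, 502]), ([169.7, 182.5], [161, 174, 18, 18, 243])]
top red [([284.5, 171.0], [282, 169, 6, 5, 26])]
top red2 []
top yel [([237.6, 223.4], [234, 218, 8, 12, 61])]
top black []
(696, 585, 3)
```

View pics/crop1.png

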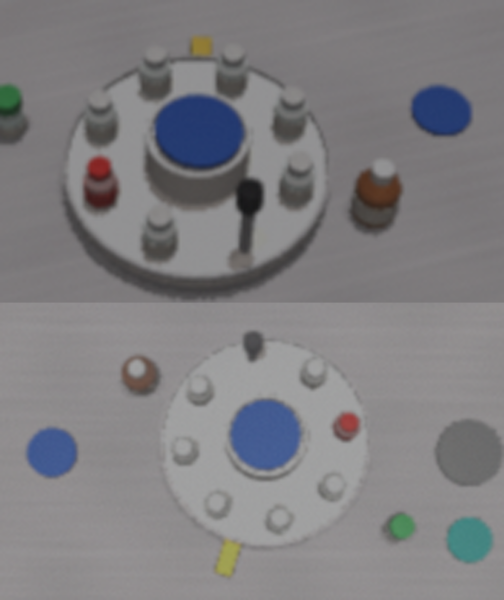

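```bash
python3 - <<'E'
from h import *
b=cv2.imread("pics/top0.png");a=cv2.imread("pics/scene0.png")
# dark rim / deck outline in the top view
for n,im,box in(("top",b,(205,130,300,225)),("scene",a,(205,175,310,260))):
    x0,y0,x1,y1=box
    g=im[...,:].min(2); k=np.zeros_like(g);k[y0:y1,x0:x1]=g[y0:y1,x0:x1]
    t,_=cv2.threshold(g[y0:y1,x0:x1],0,255,cv2.THRESH_OTSU)
    m=(k>t).astype(np.uint8)
    cs=max(cv2.findContours(m,0,cv2.CHAIN_APPROX_NONE)[0],key=cv2.contourArea)
    pts=np.array([plane(n,u,v,.028)[:2] for u,v in cs[:,0]]).astype(np.float32)
    print(n,"deck",t,cv2.minEnclosingCircle(pts),cv2.fitEllipse(pts))
    for z in(.078,.086):
        m=cv2.inRange(cv2.cvtColor(im,cv2.COLOR_BGR2HSV),(105,120,60),(130,255,255));m[:y0]=0;m[y1:]=0;m[:,:x0]=0;m[:,x1:]=0
        c=max(cv2.findContours(m,0,1)[0],key=cv2.contourArea)
        print(n,"cover",z,cv2.fitEllipse(np.array([plane(n,*p,z)[:2] for p in c[:,0]],np.float32)))
print("cover2",two((258.5,205.3),(252.1,175.6)))
print("red",two((224,217.9),(284.5,171)),plane("top",284.5,171,.083),plane("scene",224,217.9,.08))
print("yel z=.02",plane("top",237.6,223.4,.02),plane("scene",259.4,175.5,.02))
print("knob guess scene",[plane("scene",276,228,z) for z in(.116,)])
m=(b[136:150,238:258].max(2)<110);ys,xs=np.nonzero(m);print("knobtop",len(xs),xs.mean()+238,ys.mean()+136,plane("top",xs.mean()+238,ys.mean()+136,.116), xs.min()+238,xs.max()+238,ys.min()+136,ys.max()+136)
mm=(a[220:236,268:284].max(2)<70);ys,xs=np.nonzero(mm);print("knobsc",len(xs),xs.mean()+268,ys.mean()+220,xs.min()+268,xs.max()+268,ys.min()+220,ys.max()+220)
E
```

```text
top deck 112.0 ((0.5491966009140015, -0.0312667153775692), 0.21315912902355194) ((0.5501245856285095, -0.031990114599466324), (0.35201817750930786, 0.35431787371635437), 21.470008850097656)
top cover 0.078 ((0.5441349744796753, -0.029190123081207275), (0.07454755157232285, 0.0764639675617218), 84.9687271118164)
top cover 0.086 ((0.5430142283439636, -0.02900000289082527), (0.07413095980882645, 0.07603664696216583), 84.96879577636719)
scene deck 95.0 ((0.529289960861206, -0.025594260543584824), 0.20548444986343384) ((0.5307304859161377, -0.02659214660525322), (0.3157871961593628, 0.3441852629184723), 167.21080017089844)
scene cover 0.078 ((0.5424492955207825, -0.028086280450224876), (0.07692451775074005, 0.08021241426467896), 134.4801483154297)
scene cover 0.086 ((0.5478856563568115, -0.029785672202706337), (0.07629154622554779, 0.07955238968133926), 134.48008728027344)
cover2 (array([ 0.54406258, -0.02886461,  0.07934442]), np.float64(0.0003146969339451456))
red (array([ 0.55941128, -0.1285343 ,  0.07846774]), np.float64(0.000945152899140522)) [ 0.55861758 -0.12857067  0.083     ] [ 0.56055739 -0.12824727  0.08      ]
yel z=.02 [0.39914439 0.01479726 0.02      ] [0.39799345 0.01643023 0.02      ]
knob guess scene [array([ 0.64750227, -0.01288735,  0.116     ])]
knobtop 67 247.50746268656715 140.73134328358208 [ 0.64495547 -0.01376911  0.116     ] 244 251 136 147
knobsc 106 275.74528301886795 227.89622641509433 271 280 222 235
```

Request:
servo_tool(rows="-3.6 -3.4 0 0 0 0 -1; -7.2 -6.8 0 0 0 0 -1; -10.8 -10.2 0 0 0 0 -1; -14.4 -13.6 0 0 0 0 -1; -18 -17 0 0 0 0 -1", grip_force=60)

```text
clock: 0.6
position: [0.2736, 0.3757, 0.4035]
orientation: [0.114, 0.993, -0.001, -0.0]
force: [0.6, 0.0, -0.3]
finger_gap: 0.146
```

Request:
servo_tool(rows="-3.6 -3.4 0 0 0 0 -1; -7.2 -6.8 0 0 0 0 -1; -10.8 -10.2 0 0 0 0 -1; -14.4 -13.6 0 0 0 0 -1; -18 -17 0 0 0 0 -1")

```text
clock: 1.1
position: [0.4108, 0.1673, 0.4037]
orientation: [0.114, 0.993, -0.001, -0.0]
force: [0.6, 1.4, -0.8]
finger_gap: -0.001
```

```bash
cat >> h.py <<'E'
def to(x,y,z,yaw=None):
    "shift (cm) and turn in the tool's axes to bring TCP to x,y,z, tool down, jaw (tool y) at yaw deg"
    s=robot.get_state();M=R.from_quat(s["orientation"]);print("t",round(s["clock"],2),"pos",s["position"].round(4),"F",s["force"].round(1),"gap",round(s["finger_gap"],3),"q",s["qpos"].round(2))
    m=M.as_matrix();w=np.degrees(np.arctan2(m[1,1],m[0,1]))if yaw is None else yaw
    a=np.radians(w);T=np.c_[[np.cos(a+np.pi/2),np.sin(a+np.pi/2),0],[np.cos(a),np.sin(a),0],[0,0,-1]]
    print("yaw",np.degrees(np.arctan2(m[1,1],m[0,1])).round(1),"shift",(M.inv().apply(np.array([x,y,z])-s["position"])*100).round(2),"turn",(M.inv()*R.from_matrix(T)).as_rotvec().round(3))
E
python3 -c "
from h import *
to(.5437,-.029,.30)"
```

```text
t 1.1 pos [0.4108 0.1673 0.4037] F [ 0.6  1.4 -0.8] gap -0.001 q [ 0.27 -0.31  1.9  -0.    1.55 -1.07]
yaw 76.9 shift [-17.41 -16.08  10.4 ] turn [-0.002 -0.    -0.   ]
```

Request:
servo_tool(rows="-3.5 -3.2 1 0 0 0 -1; -7 -6.4 3 0 0 0 -1; -10.5 -9.6 5 0 0 0 -1; -14 -12.9 7.5 0 0 0 -1; -17.4 -16.1 10.4 0 0 0 -1")

```text
clock: 1.6
position: [0.5385, -0.0224, 0.3059]
orientation: [0.115, 0.993, -0.001, 0.0]
force: [0.4, 0.8, -0.4]
finger_gap: 0.001
```

Request:
servo_tool(rows="0 0 1 0 0 0 -1; 0 0 2 0 0 0 -1; 0 0 3 0 0 0 -1; 0 0 3 0 0 0 -1")

```text
clock: 2.0
position: [0.5376, -0.0212, 0.2746]
orientation: [0.114, 0.993, -0.001, -0.001]
force: [-0.4, -0.0, 0.4]
finger_gap: -0.003
```

```bash
python3 -c "
from h import *
to(.5437,-.029,.251)
b=grab('top');a=grab('scene')
o=np.vstack([cv2.resize(a[150:260,190:350],None,fx=3,fy=3),cv2.resize(b[130:220,190:350],None,fx=3,fy=3)]);cv2.imwrite('pics/c2.png',o)"
```

```text
t 2.0 pos [ 0.5376 -0.0212  0.2746] F [-0.4 -0.   0.4] gap -0.003 q [-0.13  0.07  1.8  -0.    1.28 -1.48]
yaw 76.9 shift [-0.77 -0.61  2.36] turn [-0.002 -0.001 -0.   ]
```

View pics/c2.png

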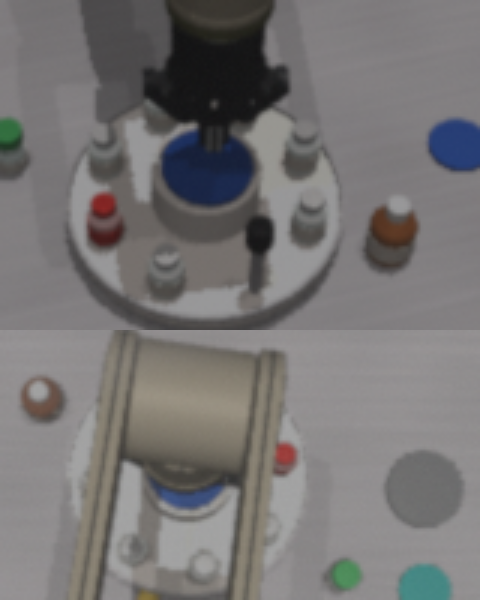

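The closed fingers are over the blue cover in the hub (scene crop ~213,140), and the body clears the knob at (258,235). I'll centre and then descend slowly.

Request:
servo_tool(rows="-0.8 -0.6 0 0 0 0 -1; -0.8 -0.6 0.5 0 0 0 -1; -0.8 -0.6 0.8 0 0 0 -1; -0.8 -0.6 0.8 0 0 0 -1")

```text
clock: 2.5
position: [0.5445, -0.029, 0.2678]
orientation: [0.114, 0.993, -0.001, 0.0]
force: [-1.1, -0.1, 0.4]
finger_gap: -0.003
```

```bash
python3 -c "
from h import *
to(.5437,-.029,.251)"
```

```text
t 2.5 pos [ 0.5445 -0.029   0.2678] F [-1.1 -0.1  0.4] gap -0.003 q [-0.15  0.09  1.79 -0.    1.26 -1.49]
yaw 76.9 shift [ 0.08 -0.02  1.68] turn [-0.002  0.     0.   ]
```

Request:
servo_tool(rows="0 0 0.2 0 0 0 -1; 0 0 0.4 0 0 0 -1; 0 0 0.6 0 0 0 -1; 0 0 0.7 0 0 0 -1; 0 0 0.7 0 0 0 -1")

```text
clock: 3.0
position: [0.5445, -0.029, 0.2606]
orientation: [0.114, 0.993, -0.001, -0.0]
force: [0.7, 0.8, 0.1]
finger_gap: -0.002
```

Request:
servo_tool(rows="0 0 0.1 0 0 0 -1; 0 0 0.2 0 0 0 -1; 0 0 0.3 0 0 0 -1; 0 0 0.4 0 0 0 -1; 0 0 0.4 0 0 0 -1")

```text
clock: 3.5
position: [0.5445, -0.0291, 0.2568]
orientation: [0.114, 0.993, -0.001, 0.0]
force: [-0.0, -0.1, 2.0]
finger_gap: 0.002
```

Request:
servo_tool(rows="0 0 0.1 0 0 0 -1; 0 0 0.2 0 0 0 -1; 0 0 0.2 0 0 0 -1")

```text
clock: 3.8
position: [0.5446, -0.0293, 0.2551]
orientation: [0.114, 0.993, -0.001, 0.0]
force: [-2.0, -1.3, 3.7]
finger_gap: 0.002
```

Request:
servo_tool(rows="0 0 0.1 0 0 0 -1; 0 0 0.2 0 0 0 -1; 0 0 0.2 0 0 0 -1")

```text
clock: 4.1
position: [0.5446, -0.0293, 0.2533]
orientation: [0.114, 0.993, -0.001, 0.0]
force: [-2.5, -1.3, 5.1]
finger_gap: -0.002
```

Request:
servo_tool(rows="0 0 0.05 0 0 0 -1; 0 0 0.1 0 0 0 -1; 0 0 0.1 0 0 0 -1")

```text
clock: 4.4
position: [0.5446, -0.0293, 0.2526]
orientation: [0.114, 0.993, -0.001, 0.0]
force: [-2.9, -0.2, 6.0]
finger_gap: 0.005
```

Request:
servo_tool(rows="0 0 0.1 0 0 0 -1; 0 0 0.15 0 0 0 -1; 0 0 0.15 0 0 0 -1")

```text
clock: 4.7
position: [0.5446, -0.0293, 0.2515]
orientation: [0.114, 0.993, -0.001, 0.0]
force: [-3.5, -1.8, 5.8]
finger_gap: 0.001
```

Request:
servo_tool(rows="0 0 0.1 0 0 0 -1; 0 0 0.1 0 0 0 -1; 0 0 0.1 0 0 0 -1")

```text
clock: 5.0
position: [0.5447, -0.0293, 0.2514]
orientation: [0.114, 0.993, -0.001, 0.0]
force: [-6.1, 0.7, 11.1]
finger_gap: -0.005
```

Request:
servo_tool(rows="0.05 0 0.12 0 0 0 -1; 0.05 0 0.12 0 0 0 -1; 0.05 0 0.12 0 0 0 -1")

```text
clock: 5.3
position: [0.5445, -0.0293, 0.2514]
orientation: [0.114, 0.993, -0.001, 0.001]
force: [-4.7, 0.4, 11.6]
finger_gap: -0.001
```

The tip has stopped firmly at the flush height (0.2514 against a predicted 0.251) at 11–12 N. I'll lift towards the knob and look.

Request:
servo_tool(rows="0 0 -1 0 0 0 -1; 0 0 -4 0 0 0 -1; 0 0 -8 0 0 0 0; 0 0 -12 0 0 0 1; 0 0 -12 0 0 0 1")

```text
clock: 5.8
position: [0.5461, -0.0291, 0.379]
orientation: [0.114, 0.993, -0.001, 0.007]
force: [1.5, -0.8, 0.7]
finger_gap: 0.507
```

Request:
servo_tool(rows="5 0 0 0 0 0 1; 10 0 0 0 0 0 1; 15 0 0 0 0 0 1; 15 0 0 0 0 0 1; 15 0 0 0 0 0 1")

```text
clock: 6.3
position: [0.3992, 0.0051, 0.3773]
orientation: [0.114, 0.994, -0.001, 0.008]
force: [0.2, 0.4, 0.5]
finger_gap: 1.001
```

```bash
python3 -c "
from h import *
b=grab('top');a=grab('scene');cv2.imwrite('pics/s3.png',a);cv2.imwrite('pics/t3.png',b)
for n,im,box in(('scene',a,(200,165,310,260)),('top',b,(205,130,310,235))):
  for c,l,h in(('blue',(105,120,60),(130,255,255)),('red',(0,130,80),(8,255,255)),('yel',(20,110,100),(35,255,255)),('black',(0,0,0),(180,255,70))): print(n,c,blobs(im,l,h,box))
o=np.vstack([cv2.resize(a[160:265,190:320],None,fx=4,fy=4,interpolation=2),cv2.resize(b[150:200,190:320],None,fx=4,fy=4,interpolation=2)]);cv2.imwrite('pics/c3.png',cv2.resize(o,None,fx=.96,fy=.96))
to(.6475,-.0133,.32,99)"
```

```text
scene blue [([258.4, 206.1], [244, 194, 30, 25, 589])]
scene red [([224.0, 217.9], [221, 215, 7, 7, 43])]
scene yel [([257.1, 176.1], [256, 173, 3, 6, 11])]
scene black [([275.5, 230.7], [271, 222, 10, 25, 136]), ([224.6, 229.2], [220, 227, 10, 5, 30]), ([279.4, 254.3], [262, 245, 33, 15, 61]), ([239.7, 255.9], [228, 250, 26, 10, 42])]
top blue [([252.2, 175.9], [240, 164, 25, 25, 497])]
top red [([284.5, 171.0], [282, 169, 6, 5, 26])]
top yel []
top black []
t 6.4 pos [0.4008 0.0047 0.3777] F [-0.6  0.4 -1.1] gap 0.997 q [-0.12 -0.44  2.05 -0.    1.52 -1.46]
yaw 76.9 shift [-24.35   3.83   6.13] turn [-0.004  0.015 -0.385]
```

View pics/c3.png

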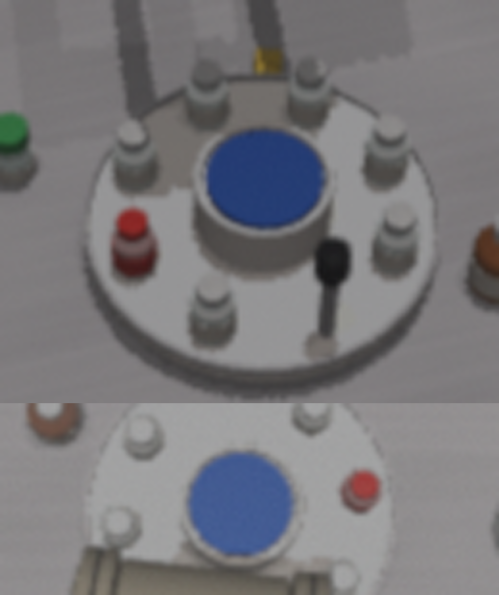

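The cover now looks concentric and flush inside the rim (crop 265,178), and the turntable hasn't moved. I'll check its height numerically.

```bash
python3 -c "
from h import *
print(two((258.4,206.1),(252.2,175.9)))
for f in ('0','3'):
 for n,p in(('scene','pics/%s'%('scene0' if f=='0' else 's3')),('top','pics/%s'%('top0' if f=='0' else 't3'))):
  im=cv2.imread(p+'.png');m=cv2.inRange(cv2.cvtColor(im,cv2.COLOR_BGR2HSV),(100,100,50),(132,255,255));m[:150]=0;m[235:]=0;m[:,:230]=0;m[:,285:]=0
  c=max(cv2.findContours(m,0,1)[0],key=cv2.contourArea);mo=cv2.moments(c)
  print(f,n,cv2.fitEllipse(np.array([plane(n,*q,.078)[:2] for q in c[:,0]],np.float32)),plane(n,mo['m10']/mo['m00'],mo['m01']/mo['m00'],.078))
"
```

```text
(array([ 0.54374621, -0.02912838,  0.07526115]), np.float64(0.0006185029753657224))
0 scene ((0.5419725775718689, -0.028102265670895576), (0.07886055111885071, 0.08133978396654129), 115.03073120117188) [ 0.54275419 -0.02829724  0.078     ]
0 top ((0.5444786548614502, -0.029504399746656418), (0.07690561562776566, 0.07850970327854156), 79.34305572509766) [ 0.54437655 -0.02945881  0.078     ]
3 scene ((0.5446765422821045, -0.029080383479595184), (0.0798141285777092, 0.08125600218772888), 77.39212036132812) [ 0.54549134 -0.02932029  0.078     ]
3 top ((0.5436117649078369, -0.029334889724850655), (0.07680308073759079, 0.07769392430782318), 105.35540008544922) [ 0.54349571 -0.0293146   0.078     ]
```

Height and shape agree with a flush cover. For margin I'll give it one more press at about 14 N, then go to the knob.

Request:
servo_tool(rows="-4.5 0 0 0 0 0 -1; -9 0 2 0 0 0 -1; -13.5 0 4 0 0 0 -1; -14.8 -0.05 7 0 0 0 -1; -14.8 -0.05 9 0 0 0 -1")

```text
clock: 6.9
position: [0.5488, -0.0307, 0.2865]
orientation: [0.114, 0.993, -0.001, 0.006]
force: [-0.6, -0.1, -0.3]
finger_gap: 0.145
```

```bash
python3 -c "
from h import *
to(.5440,-.0292,.2515,76.9)"
```

```text
t 6.9 pos [ 0.5488 -0.0307  0.2865] F [-0.6 -0.1 -0.3] gap 0.145 q [-0.15  0.08  1.77 -0.    1.29 -1.49]
yaw 76.9 shift [0.54 0.04 3.49] turn [-0.001  0.012 -0.001]
```

Request:
servo_tool(rows="0.5 0 1 0 0.012 0 -1; 0.5 0 2 0 0.012 0 -1; 0.5 0 2.8 0 0.012 0 -1; 0.5 0 3.1 0 0.012 0 -1; 0.5 0 3.3 0 0.012 0 -1")

```text
clock: 7.4
position: [0.5446, -0.0297, 0.254]
orientation: [0.114, 0.993, -0.001, 0.001]
force: [-0.1, 0.0, -0.2]
finger_gap: -0.002
```

Request:
servo_tool(rows="0 0 0.1 0 0 0 -1; 0 0 0.2 0 0 0 -1; 0 0 0.3 0 0 0 -1; 0 0 0.3 0 0 0 -1")

```text
clock: 7.8
position: [0.5448, -0.0297, 0.2515]
orientation: [0.114, 0.993, -0.001, 0.001]
force: [1.0, -0.2, 2.0]
finger_gap: 0.003
```

Request:
servo_tool(rows="0 0 0.08 0 0 0 -1; 0 0 0.15 0 0 0 -1; 0 0 0.15 0 0 0 -1; 0 0 0.15 0 0 0 -1")

```text
clock: 8.2
position: [0.5448, -0.0297, 0.2514]
orientation: [0.114, 0.993, -0.001, 0.001]
force: [-6.8, 1.6, 13.2]
finger_gap: 0.005
```

Request:
servo_tool(rows="0 0 -1 0 0 0 -1; 0 0 -4 0 0 0 0; 0 0 -8 0 0 -0.1 1; 0 0 -9 0 0 -0.25 1; 0 0 -9 0 0 -0.384 1")

```text
clock: 8.7
position: [0.5457, -0.0297, 0.3455]
orientation: [-0.08, 0.997, -0.002, 0.004]
force: [0.1, 0.4, -0.3]
finger_gap: 0.681
```

```bash
python3 -c "
from h import *
to(.6477,-.0130,.330,98.9)"
```

```text
t 8.7 pos [ 0.5457 -0.0297  0.3455] F [ 0.1  0.4 -0.3] gap 0.681 q [-0.15  0.02  1.72 -0.    1.4  -1.88]
yaw 99.2 shift [-10.32   0.02   1.64] turn [-0.004  0.008  0.006]
```

Request:
servo_tool(rows="-4.5 0 0 -0.004 0.008 0 1; -8.5 0 0 -0.004 0.008 0 1; -10.3 0 0 -0.004 0.008 0 1; -10.3 0 0 -0.004 0.008 0 1")

```text
clock: 9.1
position: [0.6489, -0.0128, 0.3464]
orientation: [-0.081, 0.997, 0.0, 0.0]
force: [-1.1, -0.8, -0.2]
finger_gap: 1.0
```

```bash
python3 -c "
from h import *
to(.6477,-.0130,.272,98.9)"
```

```text
t 9.1 pos [ 0.6489 -0.0128  0.3464] F [-1.1 -0.8 -0.2] gap 1.0 q [-0.1   0.29  1.41  0.    1.44 -1.83]
yaw 99.3 shift [ 0.13 -0.    7.44] turn [-0.     0.001  0.006]
```

Request:
servo_tool(rows="0.1 0 2 0 0 0 1; 0.1 0 4 0 0 0 1; 0.1 0 6 0 0 0 1; 0.1 0 7.4 0 0 0 1; 0.1 0 7.4 0 0 0 1")

```text
clock: 9.6
position: [0.6466, -0.013, 0.2699]
orientation: [-0.081, 0.997, 0.0, -0.002]
force: [-1.6, -0.6, -0.0]
finger_gap: 0.999
```

```bash
python3 -c "
from h import *
to(.6477,-.0130,.272,98.9)
a=grab('scene');cv2.imwrite('pics/c4.png',cv2.resize(a[120:270,190:350],None,fx=4,fy=4,interpolation=2))"
```

```text
t 9.6 pos [ 0.6466 -0.013   0.2699] F [-1.6 -0.6 -0. ] gap 0.999 q [-0.1   0.35  1.48  0.    1.31 -1.83]
yaw 99.3 shift [-0.11 -0.02 -0.21] turn [ 0.001 -0.004  0.006]
```

View pics/c4.png

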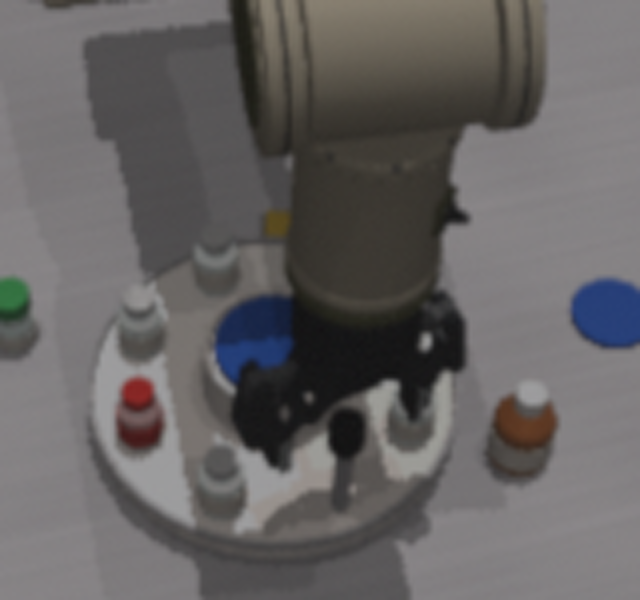

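The knob (crop 345,430) sits midway between the fingertips (280,455) and (412,408). Closing.

Request:
servo_tool(rows="-0.1 0 -0.2 0 0 0 0; -0.1 0 -0.2 0 0 0 -1; -0.1 0 -0.2 0 0 0 -1; -0.1 0 -0.2 0 0 0 -1; -0.1 0 -0.2 0 0 0 -1", grip_force=50)

```text
clock: 10.15
position: [0.6485, -0.0128, 0.2744]
orientation: [-0.081, 0.997, 0.0, -0.0]
force: [-1.5, -0.5, 3.7]
finger_gap: 0.264
```

```bash
cat >> h.py <<'E'
C=np.array([.5440,-.0292])
def turnrows(dphi,n,r=.105,z=None):
    "n rows turning the knob about C by dphi deg in all, tool turning with it"
    s=robot.get_state();M=R.from_quat(s["orientation"]);m=M.as_matrix();p=s["position"]
    v=p[:2]-C;ph=np.arctan2(v[1],v[0]);y=np.arctan2(m[1,1],m[0,1])
    print("t",round(s["clock"],2),"pos",p.round(4),"F",s["force"].round(1),"gap",round(s["finger_gap"],3),"r",np.hypot(*v).round(4),"phi",np.degrees(ph).round(2),"yaw",np.degrees(y).round(2),"q",s["qpos"].round(2))
    for k in range(1,n+1):
        d=np.radians(dphi*k/n);t=np.r_[C+r*np.array([np.cos(ph+d),np.sin(ph+d)]),z or p[2]]
        print((M.inv().apply(t-p)*100).round(2),"az",(-d).round(3))
E
python3 -c "
from h import *
turnrows(-20,4,z=.272)"
```

```text
t 10.15 pos [ 0.6485 -0.0128  0.2744] F [-1.5 -0.5  3.7] gap 0.264 r 0.1057 phi 8.91 yaw 99.26 q [-0.1   0.35  1.48  0.    1.32 -1.83]
[ 0.12 -0.91  0.24] az 0.087
[ 0.24 -1.82  0.24] az 0.175
[ 0.45 -2.71  0.24] az 0.262
[ 0.73 -3.59  0.24] az 0.349
```

Request:
servo_tool(rows="0.08 -0.91 0.1 0 0 0.087 -1; 0.2 -1.82 0.1 0 0 0.175 -1; 0.4 -2.71 0.1 0 0 0.262 -1; 0.68 -3.59 0.1 0 0 0.349 -1; 0.68 -3.59 0.1 0 0 0.349 -1")

```text
clock: 10.65
position: [0.6476, -0.0503, 0.2744]
orientation: [0.096, 0.995, 0.0, 0.0]
force: [-1.4, 1.9, 5.0]
finger_gap: 0.263
```

```bash
python3 -c "
from h import *
turnrows(-25,4,z=.273)"
```

```text
t 10.65 pos [ 0.6476 -0.0503  0.2744] F [-1.4  1.9  5. ] gap 0.263 r 0.1058 phi -11.51 yaw 79.02 q [-0.16  0.35  1.47  0.    1.32 -1.54]
[ 0.15 -1.14  0.14] az 0.109
[ 0.35 -2.27  0.14] az 0.218
[ 0.66 -3.37  0.14] az 0.327
[ 1.1  -4.43  0.14] az 0.436
```

Request:
servo_tool(rows="0.1 -1.14 0 0 0 0.109 -1; 0.3 -2.27 0 0 0 0.218 -1; 0.6 -3.37 0 0 0 0.327 -1; 1.03 -4.43 0 0 0 0.436 -1; 1.03 -4.43 0 0 0 0.436 -1")

```text
clock: 11.15
position: [0.6287, -0.0925, 0.2745]
orientation: [0.31, 0.951, 0.0, 0.0]
force: [1.3, 1.6, -1.3]
finger_gap: 0.268
```

Request:
servo_tool(rows="0.1 -1.14 0 0 0 0.109 -1; 0.3 -2.27 0 0 0 0.218 -1; 0.6 -3.37 0 0 0 0.327 -1; 1.03 -4.43 0 0 0 0.436 -1; 1.03 -4.43 0 0 0 0.436 -1")

```text
clock: 11.65
position: [0.5941, -0.1222, 0.2744]
orientation: [0.508, 0.861, 0.001, 0.0]
force: [3.5, 1.7, -2.9]
finger_gap: 0.266
```

```bash
python3 -c "
from h import *
turnrows(-25,4)"
```

```text
t 11.65 pos [ 0.5941 -0.1222  0.2744] F [ 3.5  1.7 -2.9] gap 0.266 r 0.1057 phi -61.71 yaw 28.9 q [-0.29  0.24  1.6   0.    1.29 -0.79]
[ 0.14 -1.14 -0.  ] az 0.109
[ 0.34 -2.27 -0.  ] az 0.218
[ 0.66 -3.37 -0.  ] az 0.327
[ 1.1  -4.43 -0.  ] az 0.436
```

Request:
servo_tool(rows="0.1 -1.14 0 0 0 0.109 -1; 0.3 -2.27 0 0 0 0.218 -1; 0.6 -3.37 0 0 0 0.327 -1; 1.03 -4.43 0 0 0 0.436 -1; 1.03 -4.43 0 0 0 0.436 -1")

```text
clock: 12.15
position: [0.5503, -0.1344, 0.2744]
orientation: [0.682, 0.732, 0.001, 0.0]
force: [5.0, 0.2, -4.0]
finger_gap: 0.262
```

```bash
python3 -c "
from h import *
turnrows(-18,4)"
```

```text
t 12.15 pos [ 0.5503 -0.1344  0.2744] F [ 5.   0.2 -4. ] gap 0.262 r 0.1054 phi -86.57 yaw 4.06 q [-0.33  0.14  1.72  0.    1.28 -0.4 ]
[ 0.08 -0.82 -0.  ] az 0.079
[ 0.18 -1.64 -0.  ] az 0.157
[ 0.35 -2.45 -0.  ] az 0.236
[ 0.59 -3.24 -0.  ] az 0.314
```

Request:
servo_tool(rows="0.06 -0.82 0 0 0 0.079 -1; 0.16 -1.64 0 0 0 0.157 -1; 0.33 -2.45 0 0 0 0.236 -1; 0.57 -3.24 0 0 0 0.314 -1; 0.57 -3.24 0 0 0 0.314 -1")

```text
clock: 12.65
position: [0.5179, -0.1309, 0.2744]
orientation: [0.786, 0.618, 0.001, 0.001]
force: [3.9, -3.1, -4.9]
finger_gap: 0.261
```

```bash
python3 -c "
from h import *
turnrows(-3,1)
b=grab('top');a=grab('scene');cv2.imwrite('pics/s5.png',a);cv2.imwrite('pics/t5.png',b)
for n,im,box in(('scene',a,(200,165,310,260)),('top',b,(205,130,310,235))):
  for c,l,h in(('red',(0,110,60),(9,255,255)),('yel',(20,90,70),(35,255,255))): print(n,c,blobs(im,l,h,box,4))
o=np.vstack([cv2.resize(a[160:250,190:320],None,fx=3.4,fy=3.4,interpolation=2),cv2.resize(b[150:235,190:320],None,fx=3.4,fy=3.4,interpolation=2)]);cv2.imwrite('pics/c5.png',o)
"
```

```text
t 12.65 pos [ 0.5179 -0.1309  0.2744] F [ 3.9 -3.1 -4.9] gap 0.261 r 0.105 phi -104.39 yaw -13.66 q [-0.34  0.05  1.81  0.    1.27 -0.11]
[ 0.02 -0.55 -0.  ] az 0.052
scene red [([257.7, 177.0], [254, 174, 8, 7, 42]), ([255.8, 187.0], [253, 184, 7, 6, 26])]
scene yel [([261.8, 173.8], [261, 173, 2, 3, 4])]
top red [([244.0, 207.0], [241, 204, 7, 7, 37])]
top yel [([237.6, 223.4], [233, 217, 10, 14, 84])]
```

View pics/c5.png

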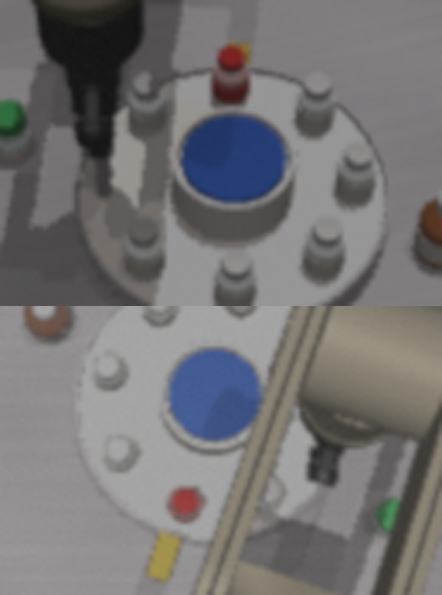

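Both red cap (top crop 185,502) and pointer (163,556) are visible, with the knob in the fingers at right. I'll work out the remaining angle in the camera's own frame.

```bash
python3 -c "
from h import *
ang=lambda p,c:np.degrees(np.arctan2(*(p-c)[1::-1]))
print('yel 2view',two((259.4,175.5),(237.6,223.4)))
b=cv2.imread('pics/t5.png').astype(float);hs=cv2.cvtColor(cv2.imread('pics/t5.png'),cv2.COLOR_BGR2HSV)
m=cv2.inRange(hs,(20,90,70),(35,255,255));m[:212]=0;m[240:]=0;m[:,:225]=0;m[:,250:]=0
ys,xs=np.nonzero(m);P=np.array([plane('top',x,y,.015)[:2] for x,y in zip(xs,ys)]);_,_,V=np.linalg.svd(P-P.mean(0));print('yel',P.mean(0),'axis deg',np.degrees(np.arctan2(V[0,1],V[0,0])),np.ptp((P-P.mean(0))@V.T,0))
yel=P.mean(0)
r0=plane('top',284.5,171.,.083)[:2];r1=plane('top',244.,207.,.083)[:2]
d=np.radians(-113.3);c=R.from_rotvec([0,0,d]).as_matrix()[:2,:2]
cr=np.linalg.solve(np.eye(2)-c,r1-c@r0)
for nm,cc in(('C',C),('rot',cr),('cover top',np.array([.5436,-.0293]))):
  print(nm,cc,'r',np.hypot(*(r1-cc)),'red',ang(r1,cc),'yel',ang(yel,cc),'diff',ang(yel,cc)-ang(r1,cc))
s1=plane('scene',257.7,177,.080)[:2];print('scene red',s1,ang(s1,C),'yel scene',ang(plane('scene',259.4,175.5,.015)[:2],C))
"
```

```text
yel 2view (array([0.39925042, 0.01538467, 0.02181994]), np.float64(0.0012484312639640823))
yel [0.39932611 0.01469162] axis deg 163.27746438715099 [0.04130162 0.02012297]
C [ 0.544  -0.0292] r 0.10023820938450145 red 165.86160973110032 yel 163.12308844744865 diff -2.7385212836516644
rot [ 0.54346415 -0.0298473 ] r 0.09987958055904154 red 165.42644492573257 yel 162.82875521036183 diff -2.597689715370734
cover top [ 0.5436 -0.0293] r 0.09987494217123324 red 165.7499284159646 yel 163.04262542420827 diff -2.707302991756336
scene red [ 0.44895592 -0.00436527] 165.356199909514 yel scene 162.6458183890987
```

Three estimates agree: 2.7° clockwise remains.

Request:
servo_tool(rows="0 -0.25 0 0 0 0.024 -1; 0 -0.5 0 0 0 0.047 -1; 0 -0.5 0 0 0 0.047 -1; 0 -0.5 0 0 0 0.047 -1")

```text
clock: 13.15
position: [0.5135, -0.1298, 0.2744]
orientation: [0.8, 0.6, 0.001, 0.001]
force: [5.5, -0.7, -3.0]
finger_gap: 0.263
```

```bash
cat > chk.py <<'E'
from h import *
turnrows(-1,1)
ang=lambda p,c:np.degrees(np.arctan2(*(p-c)[1::-1]))
b=grab('top');a=grab('scene');cv2.imwrite('pics/s6.png',a);cv2.imwrite('pics/t6.png',b)
r=max(blobs(b,(0,110,60),(9,255,255),(205,130,310,235)),key=lambda q:q[1][4]);y=max(blobs(b,(20,90,70),(35,255,255),(205,205,310,240)),key=lambda q:q[1][4]);print(r,y)
s=min(blobs(a,(0,110,60),(9,255,255),(230,165,280,200)),key=lambda q:q[0][1]);print(s)
print('diff top',ang(plane('top',*y[0],.015),C)-ang(plane('top',*r[0],.083),C),'scene red',ang(plane('scene',*s[0],.08),C))
print('cover',max(blobs(a,(105,120,60),(130,255,255),(200,165,310,260)),key=lambda q:q[1][4]))
E
python3 chk.py
```

```text
t 13.15 pos [ 0.5135 -0.1298  0.2744] F [ 5.5 -0.7 -3. ] gap 0.263 r 0.1051 phi -106.86 yaw -16.21 q [-0.34  0.04  1.83  0.    1.27 -0.06]
[ 0.01 -0.18 -0.  ] az 0.017
([242.8, 206.7], [240, 204, 7, 7, 38]) ([237.7, 223.4], [234, 217, 9, 14, 82])
([259.0, 176.6], [256, 173, 7, 8, 43])Traceback (most recent call last):
  File "chk.py", line 7, in <module>
    print('diff top',ang(plane('top',*y[0],.015),C)-ang(plane('top',*r[0],.083),C),'scene red',ang(plane('scene',*s[0],.08),C))
                     ~~~^^^^^^^^^^^^^^^^^^^^^^^^^^^
  File "chk.py", line 3, in <lambda>
    ang=lambda p,c:np.degrees(np.arctan2(*(p-c)[1::-1]))
                                           ~^~
ValueError: operands could not be broadcast together with shapes (3,) (2,)
```

Request:
servo_tool(rows="0 -0.03 0 0 0 0.003 -1; 0 -0.03 0 0 0 0.003 -1; 0 -0.03 0 0 0 0.003 -1")

```text
clock: 13.55
position: [0.5133, -0.1297, 0.2744]
orientation: [0.801, 0.599, 0.001, 0.001]
force: [5.2, -2.2, -3.5]
finger_gap: 0.264
```

```bash
sed -i 's/(p-c)\[1/(p[:2]-c)[1/' chk.py; cat >> chk.py <<'E'
o=np.vstack([cv2.resize(a[160:250,190:320],None,fx=3.4,fy=3.4,interpolation=2),cv2.resize(b[150:235,190:320],None,fx=3.4,fy=3.4,interpolation=2)]);cv2.imwrite('pics/c6.png',o)
E
python3 chk.py
```

```text
t 13.55 pos [ 0.5133 -0.1297  0.2744] F [ 5.2 -2.2 -3.5] gap 0.264 r 0.1051 phi -106.99 yaw -16.37 q [-0.34  0.04  1.83  0.    1.27 -0.06]
[ 0.01 -0.18 -0.  ] az 0.017
([242.8, 206.7], [240, 204, 7, 7, 38]) ([237.6, 223.5], [233, 217, 10, 14, 82])
([259.2, 176.5], [256, 173, 7, 8, 42])
diff top -0.6016954887721795 scene red 162.89343654405081
cover ([258.0, 206.3], [244, 194, 29, 25, 577])
```

View pics/c6.png

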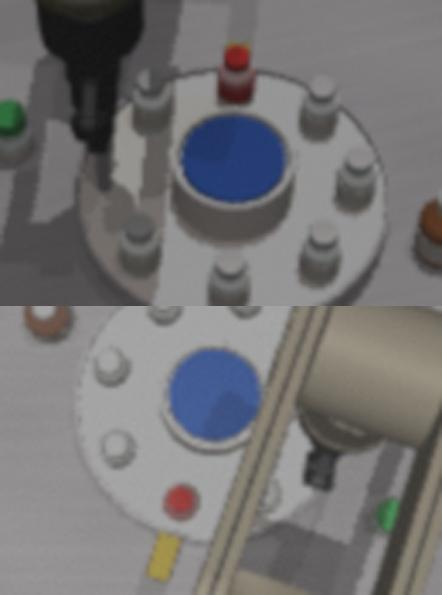

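The red vial (top crop 181,500) lines up with the pointer (163,557) on the radius. The views give 0.6° and 0.2° left; I'll nudge between them.

Request:
servo_tool(rows="0 -0.07 0 0 0 0.007 -1; 0 -0.07 0 0 0 0.007 -1; 0 -0.07 0 0 0 0.007 -1; 0 -0.07 0 0 0 0.007 -1")

```text
clock: 14.05
position: [0.5126, -0.1295, 0.2744]
orientation: [0.803, 0.596, 0.001, 0.001]
force: [4.4, -1.1, -4.0]
finger_gap: 0.265
```

```bash
python3 chk.py
```

```text
t 14.05 pos [ 0.5126 -0.1295  0.2744] F [ 4.4 -1.1 -4. ] gap 0.265 r 0.1051 phi -107.36 yaw -16.76 q [-0.34  0.04  1.83  0.    1.27 -0.05]
[ 0.01 -0.18 -0.  ] az 0.017
([242.2, 206.5], [239, 203, 7, 8, 38]) ([237.6, 223.5], [233, 217, 10, 14, 83])
([259.5, 176.4], [256, 173, 8, 8, 40])
diff top 0.4984952036480763 scene red 162.41186207678808
cover ([258.1, 206.4], [244, 194, 29, 25, 577])
```

Request:
servo_tool(rows="0 0 0 0 0 0 -1; 0 0 0 0 0 0 -1; 0 0 0 0 0 0 -1; 0 0 0 0 0 0 -1; 0 0 0 0 0 0 -1")

```text
clock: 14.65
position: [0.5126, -0.1295, 0.2744]
orientation: [0.803, 0.597, 0.001, 0.001]
force: [3.9, -2.1, -3.4]
finger_gap: 0.268
```

```bash
python3 chk.py && python3 -c "
from cell import robot
print(robot.get_state()['qd'].round(4)); print(robot.hand_in())"
```

```text
t 14.65 pos [ 0.5126 -0.1295  0.2744] F [ 3.9 -2.1 -3.4] gap 0.268 r 0.1051 phi -107.36 yaw -16.76 q [-0.34  0.04  1.83  0.    1.27 -0.05]
[ 0.01 -0.18 -0.  ] az 0.017
([242.3, 206.6], [239, 204, 7, 7, 39]) ([237.6, 223.5], [233, 217, 10, 14, 82])
([259.4, 176.7], [256, 173, 8, 8, 43])
diff top 0.2799758481459378 scene red 162.55557111105026
cover ([258.1, 206.3], [244, 194, 29, 25, 578])
[0.0006 0.0017 0.0004 0.0016 0.0006 0.0016]
the job is handed in; nothing more can be done
None
```

I pressed the hub cover flush, turned the carousel until the red-capped vial stood at the yellow pointer, and handed the job in at about 14.8 s with the knob still gripped.

- **Cover:** I pressed it twice with the closed fingers, at about 12 N and then 13 N. Both times the fingers stopped firmly at the flush height (TCP 0.2514 m against 0.251 m expected). In the pictures it looks level and concentric in the hub. A two-view height estimate gave 75 mm against 78 mm, within the error of the method at this resolution.
- **Turntable:** I turned it about 116° clockwise by the knob. The last check put the vial 0.3° from the pointer by the top camera and 0.1° by the scene camera. The top reading wandered by about half a degree between pictures.
- **Hold:** The fingers hold the knob still at 50 N grip. A few newtons of side load remain at the wrist.
- **Other things on the table:** I never drove the arm near any of them. The neighbours in the final crop stood where they were before. I did not measure the ones farther away again.

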